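# Move the climate logger from its charger to the cheese tray

### The job

Take the climate logger out of its charging dock: pinch its two orange side tabs towards each other so that it unlatches, and draw it straight up out of the dock. Then lower it into the white pocket that stands on the blue cheese tray and press it gently down, tabs still pinched, until it is at or almost at the bottom, and let go so that the tabs spring out and it stays latched upright in the pocket. Never tug on the dock or lean on the pocket with more than about 25 N (2.5 kg), and leave the two cheeses and the cup where they are.

Things in the scene. Friction and masses are not known exactly. Their poses are not given: they have to be found in the camera images.
- logger_center (a point): Centre of the climate logger, a loose upright white box 30 (own x) x 22 (own y) x 84 mm high, about 0.12 kg; this point is 42 mm above its underside; z up. An orange sprung tab, 18 mm wide, stands on each y side: paddle 24 mm wide from 4 to 38 mm above this point, the two paddles 50 mm apart over their outer faces, 39 mm when fully pinched. It may be turned half round about z.
- tab_a (a joint): Press of the tab on the logger's +y side: 0 free, 0.0055 m pinched in to its stop. Each tab's spring pushes out with 3 N when free, 10 N at the stop. A hook on the tab's foot, its flat top 24 mm below the logger's centre, stands 3 mm under a catch of the dock or pocket; pressed in by more than about 4 mm it clears the catch.
- tab_b (a joint): The same for the tab on the logger's -y side. The hooks are square below, so the logger goes into a pocket only with both tabs pinched.
- dock: Charging dock fixed to the bench: black plate 110 x 110 x 14 mm with a grey pocket; origin at the centre of its underside, z up. The logger stands on its axis, axes alike, held up against the catches by a plunger like the tray's, its underside 23.5 mm above the origin and 3.5 mm above a hard floor. Pocket walls end 58 mm, flared lips 63 mm above the origin; clear once raised 45 mm.
- tray: Fixed blue tray 200 (x) x 300 (y) mm, rim 22 mm; origin at the centre of its underside, z up. Two posts in its middle carry the white pocket, axes as the tray's, mouth 33 (x) x 42 mm (y): the logger's y must lie along the tray's y, with 1.5 mm of play each way in x and 2.5 mm in y. The pocket's walls end 38 mm above its floor, flared lips on its x sides 43 mm.
- stand (a point): Point on the pocket's axis, fixed to the tray 42 mm above its underside; z up. The pocket is clamped to its posts at a height that differs each time and is not measured: its floor lies between 10 mm below and 10 mm above this point and must be found by feel. The clamp holds against any permitted force.
- plunger (a joint): Orange spring plunger in the pocket's floor: 0 out (top 10 mm above the floor), 0.010 m flush with it. It pushes up with 3 N at first and 8 N when flush; then the logger stands on the hard floor, hooks 3.5 mm below the catches. Let go there or within 3 mm above, the tabs spring out and the plunger lifts the logger against the catches (plunger at 0.0065). If not latched it rises to 0.
- cheese_a_mid (a point): Centre of a cheese wheel, 76 mm in diameter, 38 mm high, 0.2 kg, loose on the tray's +y half. Leave alone.
- cheese_b_mid (a point): Centre of a like cheese wheel loose on the tray's -y half. Leave alone.
- cup_mid (a point): Centre of an empty white plastic cup, 70 mm in diameter, 70 mm high, loose on the bench. Leave alone.
There are look-alikes about, which are no part of the job. Of the things like the part that bears logger_center, leave any that is black or pink; of the rest the larger one is meant.

How it is judged:
By the outcome, as a careful person would: the job done as asked, in the order asked, and still so for the second after the job is handed in, with the robot touching nothing.
It also fails if it takes over 64 s, if anything falls off the work surface, if the arm or the gripper's body presses on something with over 40 N, if the wrist force passes 120 N, or if a joint passes its speed limit or range.

### The arm

A 6-joint arm with a two-finger parallel gripper is mounted at the origin on the work surface. World frame = base frame: x ahead of the robot, y to its left, z up, the work surface at z = 0. Lengths are in m, angles in rad, forces in N, time in s.
With the tool pointing down it reaches from about 0.425 to 0.95 m from the base axis. Payload 3.5 kg.
Tool frame: the origin (TCP) lies at the very end of the fingers, on their centre line; the grasp point (between the pads) lies manip.grasp_offset behind it (manip.grasp_offset is the distance from the TCP to the grasp point, in m); x points along the fingers, y is the direction in which the jaws open and shut, and the axes are right-handed (so a half turn about x gives the same grasp; the last joint's range is limited). The gripper opens to 85 mm and grips with 20 to 120 N. Pads are 22 mm wide; open, the fingers measure 114 mm over their backs; the gripper's body (76 mm by 85 mm) begins 54 mm behind the grasp point. The pads swing forward as they close: fully open they stand 13 mm farther back than shut.
Start: joints at [1.034, 0.286, 1.577, -0, 1.279, -0.15], TCP at [0.255, 0.625, 0.207] pointing down, gripper open.
Joint ranges: [-2.77, 2.77], [-0.9, 2.22], [0.21, 2.48], [-1.53, 4.67], [0.24, 2.81], [-2.84, 2.84]. Speed limits (rad/s): [2.79, 2.79, 3.14, 3.14, 3.14, 3.14].

### API

Orientations are given as [roll, pitch, yaw] about the fixed x, y, z axes, in that order (R = Rz(yaw) Ry(pitch) Rx(roll)).
In Python, from station import manip gives the robot as it stands. The module is installed in compiled form; this text tells all that it offers.
- The arm moves only by the tool apply_moves, never from a script. Its argument "commands" is a list of rows, each a list of 5 numbers: the shift along the tool's x, y, z in mm, then the turn about the tool's x in degrees, then the closure, from -1 (fully open) to 1 (shut). In form: [[dx, dy, dz, roll, claw], ...]. A call has 1 to 12 rows; each row is the pose to reach, as a shift and turn from the pose commanded when the call began, along the tool's axes at that moment; what a row does not reach only later rows make up. A row lasts 1/12 s, in which the tool goes at most 41.7 mm and 7.16 degrees, less where a joint would pass 70% of its speed; a pose out of reach is approached as far as the arm can. A call with a gripper value outside its range is refused whole. The fingers move at their own pace and stop on an object; "newtons" is the grip in N (left out, the last holds). Time passes only in rows, so rows that repeat a pose let the fingers close. It gives the time, the measured TCP pose, the force and the opening at its end, in the units of the state.
- manip.read_state(): the state, without advancing time (a new reading comes with each control period).
- manip.grab_frame(name): name is "side" or "top"; returns a dict with "img" (420x560x3 uint8, red, green, blue), "depth" (420x560 float32, m along the optical axis (not along the pixel's ray), 0 where there is no reading), "fov_y" (degrees; the focal length in pixels is half the picture's height over the tangent of half this angle, whatever the lens; pixels are square), "cx", "cy" (the principal point, pixels), "eye" and "rotation" of the camera in the world. Camera axes: x right, y down, z forward; pixel columns grow to the right and rows downward; lengths in m; the calibration is good to about 2 mm. A picture is of the moment at which its call begins.
- manip.hand_in(): hands the job in, once; it reports no verdict.
The state is a dict: "time": time; "joints": joint angles; "joint_vel": joint speeds; "joint_efforts": joint torques, N m; "position": TCP position; "ee_rot": TCP orientation; "force": force on the tool from outside, world axes, zero at the start; "moment": the same for the moment, N m; "grip_width": finger opening in m.
Only numpy, scipy, OpenCV 4.12 (cv2) and the standard library are available. Lean on these libraries where they do the work, as an engineer would, in place of code of your own. Each camera call takes 0.05 s, during which the arm holds its last target. There are 200 camera calls.

## Working session

There is one attempt and no reset: what is moved stays moved. The work goes in short steps, Python scripts to look and compute and a tool call to move; the robot and the scene stay as the last step left them, time stands still between calls to the robot, and variables do not carry over. Pictures are saved under pics/ and viewed, about 8 in all and at most 12, crops included, and the job is handed in when it is done.

Besides the shell and the picture viewer there is one more tool, called after "Call:" as a command line: name --pt "numbers of a row" for each row, then --argument value for the rest. apply_moves: Moves the arm, as the interface text tells. Its arguments: {"type":"object","properties":{"commands":{"type":"array","items":{"type":"array","items":{"type":"number"}}},"newtons":{"type":"number"}},"required":["commands"]}

```bash
mkdir -p pics
cat > h.py <<'E'
import numpy as np, cv2
from station import manip
def cam(name):
    f=manip.grab_frame(name); return f
def foc(f): return f["img"].shape[0]/2/np.tan(np.radians(f["fov_y"])/2)
def cloud(f):
    F=foc(f);h,w=f["depth"].shape;u,v=np.meshgrid(np.arange(w),np.arange(h));d=f["depth"]
    p=np.stack([(u-f["cx"])/F*d,(v-f["cy"])/F*d,d],-1)
    return p@np.array(f["rotation"]).T+np.array(f["eye"])
def ray(f,u,v,z):
    F=foc(f);d=np.array(f["rotation"])@np.array([(u-f["cx"])/F,(v-f["cy"])/F,1]);e=np.array(f["eye"])
    return e+d*(z-e[2])/d[2]
def proj(f,p):
    q=np.array(f["rotation"]).T@(np.array(p)-f["eye"]);F=foc(f);return q[:2]/q[2]*F+[f["cx"],f["cy"]]
def save(n,f): cv2.imwrite(n,f["img"][:,:,::-1])
E
python3 - <<'E'
from h import *
import pickle
for n in("top","side"):
    f=cam(n);save(f"pics/{n}0.png",f);pickle.dump(f,open(f"{n}0.pkl","wb"));print(n,f["eye"],f["fov_y"],f["cx"],f["cy"],np.round(f["rotation"],3).tolist())
print(manip.read_state(),manip.grasp_offset)
E
```

```text
top [0.30823991 0.05708484 1.51409838] 42.887313451865985 281.46643114708024 212.04262891331524 [-2.949, -0.003, -1.558]
side [0.22518458 0.87889906 0.84677345] 42.90387693593199 282.0324408137691 207.3844954478246 [-2.286, -0.022, -2.71]
{'time': 0.1, 'joints': array([ 1.03400474e+00,  2.87112676e-01,  1.57799797e+00, -1.24546420e-05,
        1.27859321e+00, -1.49989696e-01]), 'joint_vel': array([ 0.00011736, -0.00386061, -0.00415058,  0.00153463, -0.00035335,
        0.00038142]), 'joint_efforts': array([-2.23121679e-04, -4.07295477e+01, -2.93700296e+01, -1.89643015e-04,
        3.36552446e-03, -1.14796514e-06]), 'position': array([0.25427363, 0.62459783, 0.20617947]), 'ee_rot': array([-1.71514045,  1.56868508, -2.10193874]), 'force': array([-0.2683995 ,  0.43669699,  0.38352644]), 'moment': array([ 0.00542198, -0.00263411, -0.05580146]), 'grip_width': 0.08540741000187255} 0.0187
```

View pics/top0.png

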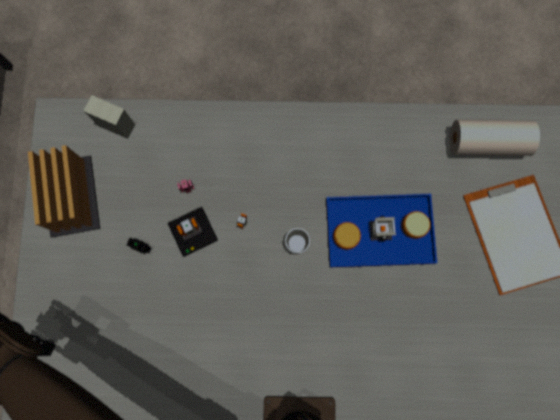

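View pics/side0.png

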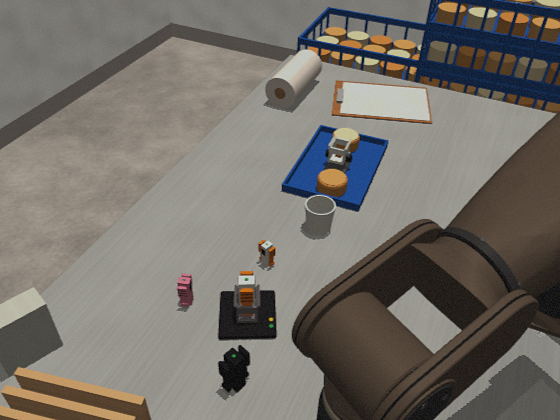

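```bash
cat > fix.py <<'E'
s=open('h.py').read()
s=s.replace('''f=manip.grab_frame(name); return f''','''f=manip.grab_frame(name); f["rotation"]=R.from_euler("xyz",f["rotation"]).as_matrix(); return f''').replace("import numpy as np, cv2","import numpy as np, cv2\nfrom scipy.spatial.transform import Rotation as R")
open('h.py','w').write(s)
E
python3 fix.py
python3 - <<'E'
from h import *
import pickle
fs={n:pickle.load(open(f"{n}0.pkl","rb")) for n in("top","side")}
for f in fs.values(): f["rotation"]=R.from_euler("xyz",f["rotation"]).as_matrix()
pickle.dump(fs,open("f0.pkl","wb"))
t,s=fs["top"],fs["side"]
Ct=cloud(t)
for u,v in[(320,340),(100,300),(193,231),(187,226),(383,229),(345,235)]: print((u,v),np.round(Ct[v,u],4),np.round(proj(s,Ct[v,u]),1))
hsv=cv2.cvtColor(t["img"],cv2.COLOR_RGB2HSV)
def rect(m,z,name):
    m=cv2.morphologyEx(m.astype(np.uint8)*255,cv2.MORPH_CLOSE,np.ones((9,9)))
    c=max(cv2.findContours(m,cv2.RETR_EXTERNAL,cv2.CHAIN_APPROX_NONE)[0],key=cv2.contourArea)[:,0]
    w=np.array([ray(t,u,v,z)[:2] for u,v in c],np.float32)
    (c0,sz,a)=cv2.minAreaRect(w);print(name,np.round(c0,4),np.round(sz,4),a)
H,S,V=[hsv[...,i].astype(int) for i in range(3)]
rect((H>105)&(H<130)&(S>120)&(V>60),.022,"tray")
m=(V<45);mm=np.zeros_like(m);mm[195:265,160:225]=1
rect(m&mm,.014,"dock")
a=cv2.resize(t["img"][200:265,160:230],None,fx=8,fy=8,interpolation=cv2.INTER_CUBIC)
b=s["img"][265:345,210:285]; b=cv2.resize(b,(400,int(80/75*400)),interpolation=cv2.INTER_CUBIC)
c=cv2.resize(t["img"][205:255,355:410],(400,364),interpolation=cv2.INTER_CUBIC)
d=cv2.resize(s["img"][125:180,310:375],(400,338),interpolation=cv2.INTER_CUBIC)
W=np.zeros((600,800,3),np.uint8)
a=cv2.resize(a,(320,297)); b=cv2.resize(b,(280,299));c=cv2.resize(c,(330,300));d=cv2.resize(d,(354,299))
W[:297,:320]=a;W[:299,400:680]=b;W[300:,:330]=c;W[300:599,400:754]=d
cv2.imwrite("pics/crop1.png",cv2.convertScaleAbs(W[:,:,::-1],alpha=1.4))
E
```

```text
(320, 340) [ 0.2453 -0.0552 -0.0052] [438.1 245.9]
(100, 300) [ 0.3468  0.5621 -0.0078] [284.2 484.6]
(193, 231) [0.5326 0.2955 0.0785] [254.2 286.2]
(187, 226) [0.5402 0.3061 0.1144] [247.6 275.8]
(383, 229) [ 0.5512 -0.2282  0.0403] [339.3 154.7]
(345, 235) [ 0.5325 -0.1216  0.0426] [331.6 178.5]
tray [ 0.5519 -0.2249] [0.2005 0.3012] 2.684102773666382
dock [0.5421 0.3085] [0.1069 0.1068] 26.942453384399414
```

View pics/crop1.png

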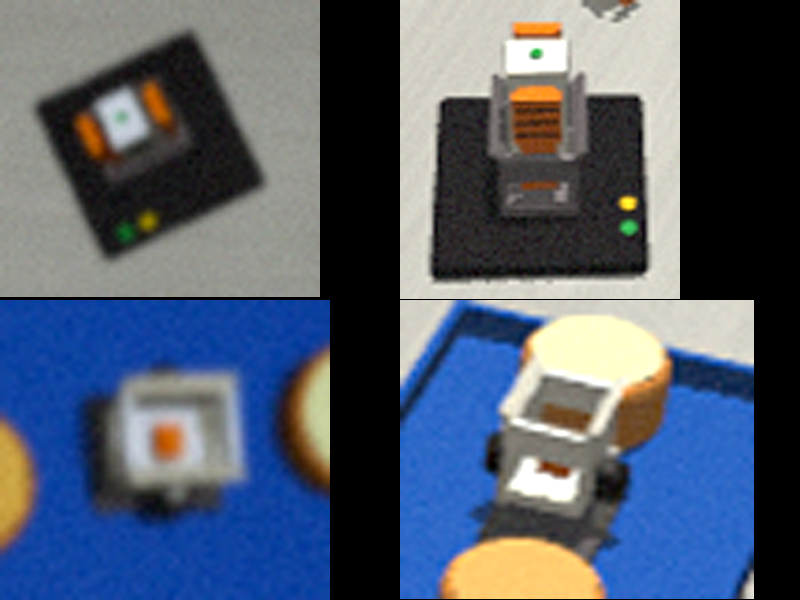

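Run:
```python
from h import *
import pickle
fs=pickle.load(open("f0.pkl","rb"));t,s=fs["top"],fs["side"]
def tri(a,b):
    A=[];B=[]
    for f,(u,v) in((t,a),(s,b)):
        d=ray(f,u,v,0)-f["eye"];d/=np.linalg.norm(d);P=np.eye(3)-np.outer(d,d);A.append(P);B.append(P@f["eye"])
    x=np.linalg.lstsq(np.vstack(A),np.hstack(B),rcond=None)[0]
    return x,[np.linalg.norm(P@x-b) for P,b in zip(A,B)]
box={"top":(165,205,220,250),"side":(225,262,270,300)}
cen={}
for n,f in fs.items():
    x0,y0,x1,y1=box[n];hsv=cv2.cvtColor(f["img"],cv2.COLOR_RGB2HSV)[y0:y1,x0:x1].astype(int)
    H,S,V=hsv[...,0],hsv[...,1],hsv[...,2]
    for nm,m in(("white",(S<60)&(V>140)),("orange",(H<20)&(S>150)&(V>100))):
        k,l,st,ce=cv2.connectedComponentsWithStats(m.astype(np.uint8))
        for i in range(1,k):
            if st[i,4]>8: print(n,nm,st[i].tolist(),np.round(ce[i]+[x0,y0],2),np.round(ray(f,*(ce[i]+[x0,y0]),.1075 if nm=="white" else .1035),4))
            if nm=="white" and st[i,4]>30: cen[n]=ce[i]+[x0,y0]
print(tri(cen["top"],cen["side"]))
# bench height bias
for n,f in fs.items():
    C=cloud(f); 
    for (u,v) in ([(250,260),(250,320),(320,290)] if n=="top" else [(290,230),(200,250),(150,250)]): print(n,np.round(np.median(C[v-6:v+7,u-6:u+7].reshape(-1,3),0),4),np.std(C[v-6:v+7,u-6:u+7,2]).round(4))
C=cloud(t)[210:245,365:400,2];print(np.round(np.percentile(C,[50,80,90,95,99]),4))
st=manip.read_state();print(R.from_euler("xyz",st["ee_rot"]).as_matrix().round(3).tolist())
a=cv2.resize(t["img"][212:247,366:401],(400,400),interpolation=cv2.INTER_CUBIC)
d=cv2.resize(s["img"][130:170,320:360],(400,400),interpolation=cv2.INTER_CUBIC)
cv2.imwrite("pics/crop2.png",cv2.convertScaleAbs(np.hstack([a,d])[:,:,::-1],alpha=1.4))
```

```text
top white [18, 16, 8, 10, 44] [186.52 225.59] [0.5424 0.3086 0.1075]
top orange [27, 14, 5, 8, 23] [193.78 222.39] [0.552  0.2903 0.1035]
top orange [13, 21, 4, 7, 20] [179.5 229. ] [0.5336 0.3277 0.1035]
side white [0, 0, 45, 29, 957] [245.31 275.02] [0.5478 0.3008 0.1075]
side orange [16, 9, 12, 4, 45] [246.4 272.4] [0.5508 0.2911 0.1035]
side orange [15, 26, 13, 4, 48] [246.23 289.6 ] [0.5319 0.3279 0.1035]
(array([0.5424317 , 0.30751291, 0.11628476]), [np.float64(0.0015064193882761842), np.float64(0.0015064193882762032)])
top [ 0.464   0.1434 -0.0005] 0.1162
top [ 0.2972  0.1395 -0.0006] 0.1162
top [ 0.3819 -0.0551 -0.0015] 0.1639
side [ 0.5664  0.0492 -0.0009] 0.0917
side [ 7.190e-01  1.944e-01 -7.000e-04] 0.065
side [ 8.173e-01  2.425e-01 -8.000e-04] 0.0017
[0.0085 0.0473 0.0752 0.079  0.084 ]
[[-0.001, 0.377, 0.926], [-0.002, 0.926, -0.377], [-1.0, -0.002, -0.0]]
```

View pics/crop2.png

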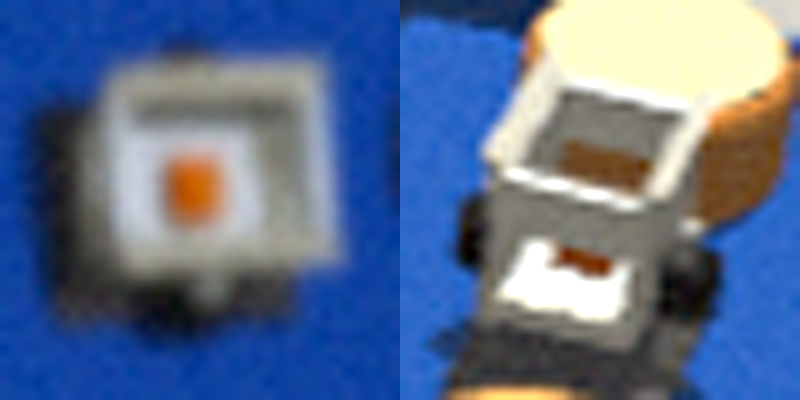

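Call:
apply_moves --pt "0 -16 34 -5 -1" --pt "0 -33 70 -10 -1" --pt "0 -50 105 -15 -1" --pt "0 -67 140 -20 -1" --pt "0 -83 175 -25 -1" --pt "0 -100 210 -30 -1" --pt "0 -117 245 -35 -1" --pt "0 -133 280 -40 -1" --pt "0 -150 315 -45 -1" --pt "0 -167 350 -49 -1" --pt "0 -184 386 -49 -1" --pt "0 -184 386 -49 -1" --newtons 40

```text
time: 1.1
position: [0.5467, 0.3037, 0.2068]
ee_rot: [-1.55, 1.568, -1.088]
force: [-0.3, 0.5, 0.2]
grip_width: 0.0851
```

Run:
```python
from h import *
import pickle
fs=pickle.load(open("f0.pkl","rb"));t,s=fs["top"],fs["side"]
for z in(.07,.08,.085,.09): print(z,ray(t,384.9,225.9,z).round(4),ray(s,339.6,142.7,z).round(4))
s1=cam("side");t1=cam("top")
cv2.imwrite("pics/h1.png",np.hstack([cv2.resize(s1["img"][200:350,160:310],(450,450),interpolation=cv2.INTER_CUBIC),cv2.resize(t1["img"][180:280,150:250],(350,350)).copy() if 0 else cv2.resize(t1["img"][170:290,140:233],(350,450),interpolation=cv2.INTER_CUBIC)])[:,:,::-1])
st=manip.read_state();print(st["time"],st["position"],R.from_euler("xyz",st["ee_rot"]).as_matrix().round(4).tolist(),st["force"],st["joints"].round(2))
```

```text
0.07 [ 0.5549 -0.2279  0.07  ] [ 0.5568 -0.2382  0.07  ]
0.08 [ 0.5532 -0.2259  0.08  ] [ 0.5525 -0.2238  0.08  ]
0.085 [ 0.5524 -0.2249  0.085 ] [ 0.5504 -0.2167  0.085 ]
0.09 [ 0.5515 -0.2239  0.09  ] [ 0.5483 -0.2095  0.09  ]
1.2 [0.54324166 0.3077092  0.20668237] [[-0.0015, -0.4484, 0.8938], [-0.0001, 0.8938, 0.4484], [-1.0, 0.0006, -0.0014]] [ 0.82531089 -0.26802575 -0.50028774] [ 0.35  0.18  1.71  0.    1.26 -1.68]
```

View pics/h1.png

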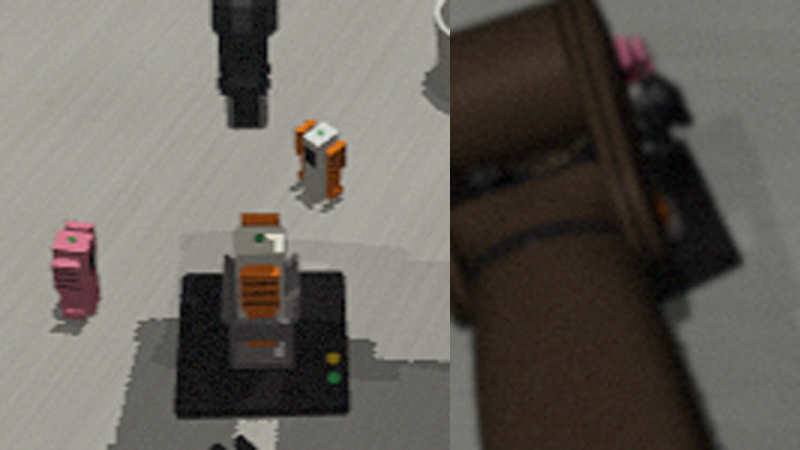

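Call:
apply_moves --pt "0 0 0 0 -1" --pt "20 0 0 0 -1" --pt "45 0 0 0 -1" --pt "70 0 0 0 -1" --pt "95 0 0 0 -1" --pt "115 0 0 0 -1" --pt "130 0 0 0 -1" --pt "140 0 0 0 -1" --pt "140 0 0 0 -1" --pt "140 0 0 0 -1"

```text
time: 2.03
position: [0.5419, 0.31, 0.0673]
ee_rot: [2.889, 1.57, -2.924]
force: [1.3, 0.3, 0.6]
grip_width: 0.0853
```

Run:
```python
from h import *
s1=cam("side")
st=manip.read_state();p=st["position"];M=R.from_euler("xyz",st["ee_rot"]).as_matrix();print(st["time"],p,M.round(4).tolist(),st["force"],st["grip_width"])
x0,y0=190,225
im=cv2.resize(s1["img"][y0:y0+120,x0:x0+120],(600,600),interpolation=cv2.INTER_CUBIC)
for sgn in(-1,1):
    for k in(.0425,.057):
        for w in(-.011,.011):
            q=p+M[:,1]*sgn*k+M[:,2]*w-M[:,0]*.013
            u,v=((proj(s1,q)+.5-[x0,y0])*5).astype(int); cv2.circle(im,(int(u),int(v)),4,(0,255,255),1); print(sgn,k,w,u,v)
cv2.imwrite("pics/h2.png",cv2.convertScaleAbs(im[:,:,::-1],alpha=1.6))
```

```text
2.0833 [0.54285496 0.31006401 0.06845573] [[0.0014, -0.4525, 0.8918], [0.0006, 0.8918, 0.4525], [-1.0, -0.0001, 0.0015]] [-1.04855016 -0.92877637  0.91259389] 0.0854247305970031
-1 0.0425 -0.011 311 235
-1 0.0425 0.011 253 235
-1 0.057 -0.011 311 207
-1 0.057 0.011 254 207
1 0.0425 -0.011 310 411
1 0.0425 0.011 248 412
1 0.057 -0.011 309 444
1 0.057 0.011 247 445
```

View pics/h2.png

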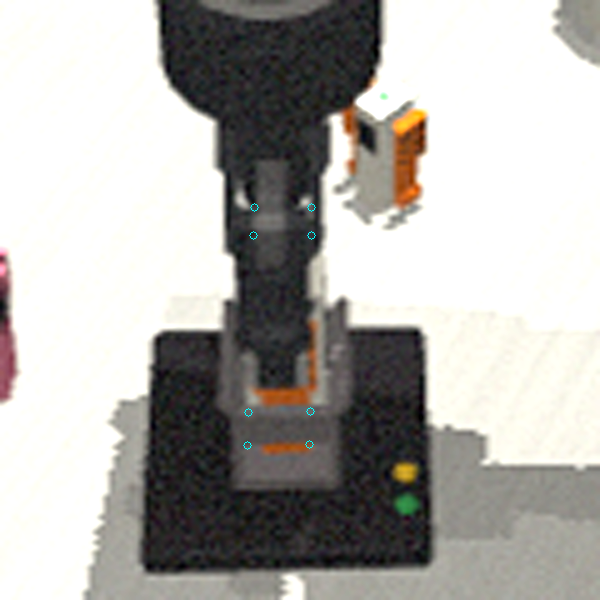

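Run:
```python
from h import *
s1=cam("side")
st=manip.read_state();p=st["position"];M=R.from_euler("xyz",st["ee_rot"]).as_matrix();print(st["time"],p,st["force"])
C=cloud(s1)
for v in range(262,330,4):
    u=246; q=C[v-1:v+1,u-2:u+3].reshape(-1,3); q=np.median(q,0); print(v,q.round(4),"tool y,z:",((q-p)@M[:,1:]).round(4), s1["img"][v,u])
```

```text
2.1333 [0.54338126 0.31002198 0.06904386] [-0.21082337  0.30613003  0.38311607]
262 [0.5182 0.3498 0.2047] tool y,z: [ 0.0469 -0.0041] [41 39 39]
266 [0.5143 0.361  0.2072] tool y,z: [ 0.0586 -0.0025] [46 45 44]
270 [0.5089 0.3676 0.2071] tool y,z: [ 0.0669 -0.0044] [46 49 47]
274 [0.5073 0.37   0.2007] tool y,z: [ 0.0697 -0.0047] [41 43 42]
278 [0.5085 0.3694 0.1903] tool y,z: [ 0.0687 -0.004 ] [28 24 30]
282 [0.5072 0.372  0.1833] tool y,z: [ 0.0716 -0.004 ] [24 27 29]
286 [0.5139 0.3613 0.1584] tool y,z: [ 0.059  -0.0029] [11 14 18]
290 [0.5087 0.3712 0.1616] tool y,z: [ 0.0702 -0.003 ] [42 42 42]
294 [0.5058 0.3754 0.1578] tool y,z: [ 0.0753 -0.0037] [25 25 24]
298 [0.515  0.3597 0.1253] tool y,z: [ 0.0571 -0.0027] [24 26 26]
302 [0.5234 0.346  0.0944] tool y,z: [ 0.0411 -0.0015] [83 45  7]
306 [0.5329 0.3283 0.0579] tool y,z: [ 0.0211 -0.0011] [65 63 67]
310 [0.5308 0.3329 0.052 ] tool y,z: [ 0.0261 -0.0009] [56 50 51]
314 [0.5316 0.3318 0.0382] tool y,z: [ 0.0247 -0.0008] [105  54  21]
318 [0.5345 0.3275 0.02  ] tool y,z: [ 0.0196 -0.0002] [62 58 58]
322 [0.5321 0.333  0.0164] tool y,z: [0.0256 0.0002] [44 44 45]
326 [0.5281 0.3396 0.014 ] tool y,z: [ 0.0333 -0.0004] [27 24 29]
```

Call:
apply_moves --pt "0 0 -1 0 -0.3" --pt "0 0 -1 0 -0.3" --pt "0 0 -1 0 -0.3" --pt "0 0 -1 0 -0.3" --pt "0 0 -1 0 -0.3" --pt "0 0 -1 0 -0.3"

```text
time: 2.63
position: [0.5419, 0.3086, 0.0675]
ee_rot: [-0.227, 1.571, 0.242]
force: [-0.5, -0.0, 0.6]
grip_width: 0.0553
```

```bash
cat > look.py <<'E'
from h import *
import sys
s1=cam("side")
st=manip.read_state();p=st["position"];M=R.from_euler("xyz",st["ee_rot"]).as_matrix();print(st["time"],p,M.round(4)[:,1],st["force"].round(2),st["grip_width"])
x0,y0=int(sys.argv[2]),int(sys.argv[3])
im=cv2.resize(s1["img"][y0:y0+120,x0:x0+120],(600,600),interpolation=cv2.INTER_CUBIC)
cv2.imwrite(sys.argv[1],cv2.convertScaleAbs(im[:,:,::-1],alpha=2.))
C=cloud(s1)
if len(sys.argv)>4:
  u=int(sys.argv[4])
  for v in range(int(sys.argv[5]),int(sys.argv[6]),2):
    q=C[v,u-2:u+3].reshape(-1,3); q=np.median(q,0); print(v,q.round(4),"tool y,z:",((q-p)@M[:,1:]).round(4), s1["img"][v,u])
E
python3 look.py pics/h3.png 190 225 246 280 314
```

```text
2.6833 [0.54181623 0.30860505 0.06746749] [-0.4514  0.8923  0.    ] [-0.1  -0.85  0.33] 0.05559159622985426
280 [0.5123 0.3634 0.1748] tool y,z: [ 0.0622 -0.0017] [32 38 35]
282 [0.5112 0.3649 0.1728] tool y,z: [ 0.064  -0.0019] [20 23 11]
284 [0.5107 0.365  0.1668] tool y,z: [ 0.0643 -0.0023] [25 21 23]
286 [0.5153 0.3576 0.1519] tool y,z: [ 0.0558 -0.0016] [26 30 31]
288 [0.5143 0.3601 0.1509] tool y,z: [ 0.0584 -0.0013] [38 43 41]
290 [0.5145 0.3609 0.1476] tool y,z: [ 0.059  -0.0007] [10  8 16]
292 [0.5223 0.3461 0.1195] tool y,z: [ 0.0423 -0.0005] [15 21 23]
294 [0.5235 0.3457 0.1141] tool y,z: [0.0414 0.0004] [35 33 37]
296 [0.523  0.344  0.1095] tool y,z: [ 0.0401 -0.0008] [26 25 27]
298 [0.5229 0.3445 0.1026] tool y,z: [ 0.0405 -0.0007] [52 43 38]
300 [0.5308 0.3314 0.0787] tool y,z: [0.0253 0.0004] [79 42 17]
302 [0.5308 0.3322 0.074 ] tool y,z: [0.0261 0.0008] [104  52  17]
304 [0.5336 0.3275 0.0609] tool y,z: [0.0206 0.0012] [102  54  19]
306 [0.5328 0.3283 0.0557] tool y,z: [0.0217 0.0009] [61 60 65]
308 [0.531  0.3327 0.057 ] tool y,z: [0.0264 0.0012] [54 51 49]
310 [0.5318 0.332  0.0505] tool y,z: [0.0254 0.0016] [52 47 48]
312 [0.5306 0.3338 0.0456] tool y,z: [0.0276 0.0014] [48 45 41]
```

View pics/h3.png

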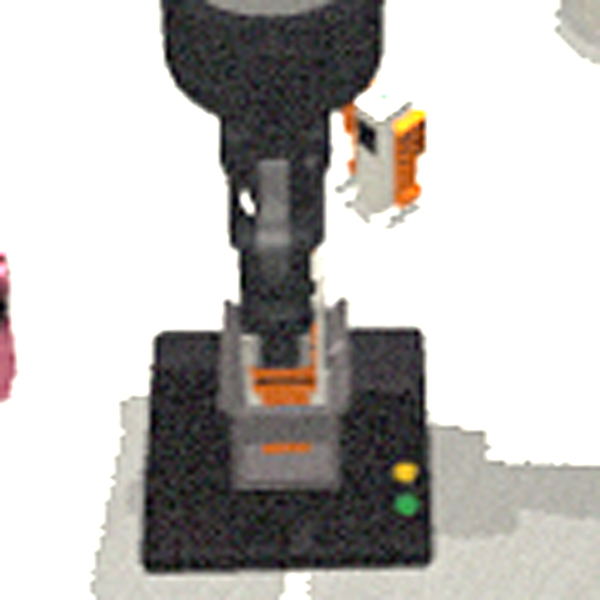

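Call:
apply_moves --pt "2 0 0 0 -0.3" --pt "4 0 0 0 -0.3" --pt "4 0 0 0 -0.15" --pt "4 0 0 0 0.0" --pt "4 0 0 0 0.1" --pt "4 0 0 0 0.3" --pt "4 0 0 0 0.6" --pt "4 0 0 0 1" --pt "4 0 0 0 1" --pt "4 0 0 0 1" --newtons 35

```text
time: 3.52
position: [0.5425, 0.3087, 0.0649]
ee_rot: [-0.531, 1.569, -0.062]
force: [-1.1, -1.0, 5.2]
grip_width: 0.0324
```

Run:
```python
from h import *
st=manip.read_state();print(st["time"],st["position"],st["force"],st["moment"],st["grip_width"],R.from_euler("xyz",st["ee_rot"]).as_matrix().round(4).tolist())
```

```text
3.5167 [0.54247573 0.30870174 0.06491175] [-1.14504781 -0.96405765  5.18744257] [-0.34593089  0.28570681  0.01112392] 0.03235988225503768 [[0.0014, -0.4517, 0.8922], [-0.0001, 0.8922, 0.4517], [-1.0, -0.0007, 0.0012]]
```

```bash
python3 look.py pics/h4.png 190 225 246 290 314
```

```text
3.5667 [0.54249731 0.3086797  0.06490685] [-4.516e-01  8.922e-01 -7.000e-04] [-0.77 -1.56  5.67] 0.03245864042064313
290 [0.5289 0.3341 0.111 ] tool y,z: [ 0.0288 -0.0006] [27 25 31]
292 [0.5297 0.335  0.1072] tool y,z: [0.0292 0.0005] [22 24 28]
294 [0.5291 0.3354 0.1   ] tool y,z: [0.0299 0.0001] [29 30 31]
296 [0.5334 0.3267 0.0827] tool y,z: [0.0201 0.0001] [66 37 17]
298 [0.5333 0.3261 0.0779] tool y,z: [ 0.0197 -0.0003] [77 42 29]
300 [0.534  0.3263 0.0717] tool y,z: [0.0196 0.0003] [104  53  27]
302 [0.5358 0.3217 0.0596] tool y,z: [ 0.0146 -0.0001] [102  53  21]
304 [0.5363 0.3226 0.0534] tool y,z: [0.0152 0.0008] [101  45  10]
306 [0.5328 0.3292 0.058 ] tool y,z: [0.0227 0.0006] [59 62 64]
308 [0.531  0.3326 0.0569] tool y,z: [0.0265 0.0006] [52 46 49]
310 [0.5312 0.3326 0.0513] tool y,z: [0.0265 0.0007] [53 50 50]
312 [0.5318 0.3326 0.0443] tool y,z: [0.0262 0.0012] [54 50 50]
```

View pics/h4.png

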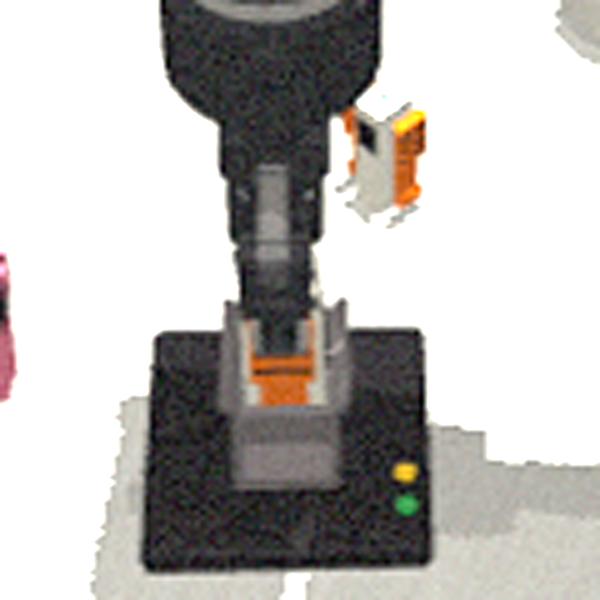

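Call:
apply_moves --pt "-1 0 0 0 1" --pt "-2 0 0 0 1" --pt "-4 0 0 0 1" --pt "-6 0 0 0 1" --pt "-8 0 0 0 1" --pt "-10 0 0 0 1" --pt "-12 0 0 0 1"

```text
time: 4.15
position: [0.5409, 0.3087, 0.0745]
ee_rot: [2.598, 1.569, 3.066]
force: [-0.7, 0.4, -1.1]
grip_width: 0.0326
```

```bash
cat > st.py <<'E'
from h import *
st=manip.read_state();M=R.from_euler("xyz",st["ee_rot"]).as_matrix();print(round(st["time"],2),st["position"].round(4),"F",st["force"].round(2),"M",st["moment"].round(3),st["grip_width"].round(4),"yaw y",np.degrees(np.arctan2(M[1,1],M[0,1])).round(2),M.round(4).tolist())
E
python3 st.py
```

```text
Traceback (most recent call last):
  File "st.py", line 2, in <module>
    st=manip.read_state();M=R.from_euler("xyz",st["ee_rot"]).as_matrix();print(round(st["time"],2),st["position"].round(4),"F",st["force"].round(2),"M",st["moment"].round(3),st["grip_width"].round(4),"yaw y",np.degrees(np.arctan2(M[1,1],M[0,1])).round(2),M.round(4).tolist())
                                                                                                                                                                              ^^^^^^^^^^^^^^^^^^^^^^
AttributeError: 'float' object has no attribute 'round'
```

Call:
apply_moves --pt "-8 0 0 0 1" --pt "-18 0 0 0 1" --pt "-30 0 0 0 1" --pt "-45 0 0 0 1" --pt "-62 0 0 0 1" --pt "-80 0 0 0 1" --pt "-95 0 0 0 1" --pt "-105 0 0 0 1" --pt "-110 0 0 0 1" --pt "-110 0 0 0 1"

```text
time: 4.98
position: [0.5425, 0.309, 0.1875]
ee_rot: [-0.092, 1.568, 0.377]
force: [-0.2, 0.3, -0.7]
grip_width: 0.0325
```

```bash
sed -i 's/st\["grip_width"\].round(4)/round(st["grip_width"],4)/' st.py; python3 st.py;  python3 look.py pics/h5.png 190 170 246 246 290
```

```text
4.98 [0.5425 0.309  0.1875] F [-0.16  0.3  -0.67] M [-0.033  0.04  -0.009] 0.0325 yaw y 116.84 [[0.0028, -0.4515, 0.8923], [0.0011, 0.8923, 0.4515], [-1.0, -0.0003, 0.003]]
5.0333 [0.5418614  0.30872184 0.18597138] [-4.515e-01  8.923e-01 -1.000e-04] [-0.2  -0.41 -1.41] 0.03220062145433173
246 [0.5255 0.3345 0.2235] tool y,z: [ 0.0304 -0.0029] [18 18 22]
248 [0.5297 0.326  0.2078] tool y,z: [ 0.0209 -0.0031] [44 41 41]
250 [0.5307 0.3262 0.2041] tool y,z: [ 0.0207 -0.0021] [102  50  14]
252 [0.5308 0.3271 0.1993] tool y,z: [ 0.0214 -0.0016] [27 12  9]
254 [0.5326 0.3257 0.1938] tool y,z: [ 0.0193 -0.0006] [99 48  9]
256 [0.5345 0.3199 0.1824] tool y,z: [ 0.0133 -0.0015] [99 49 23]
258 [0.5343 0.3215 0.1778] tool y,z: [ 0.0148 -0.001 ] [98 50 24]
260 [0.5348 0.3203 0.1727] tool y,z: [ 0.0135 -0.0011] [100  48  14]
262 [0.5335 0.3225 0.1694] tool y,z: [ 0.016  -0.0012] [100  50  27]
264 [0.5341 0.3216 0.163 ] tool y,z: [ 0.015  -0.0011] [109  53  10]
266 [0.5321 0.3251 0.1622] tool y,z: [ 0.019  -0.0013] [111  53   9]
268 [0.5328 0.3253 0.1574] tool y,z: [ 0.0189 -0.0006] [98 50 20]
270 [ 0.601   0.2018 -0.0019] tool y,z: [-0.1221  0.0043] [174 173 165]
272 [ 5.972e-01  2.087e-01 -2.000e-04] tool y,z: [-0.1142  0.004 ] [168 169 161]
274 [5.948e-01 2.128e-01 1.000e-04] tool y,z: [-0.1095  0.0037] [171 168 160]
276 [ 0.5931  0.2169 -0.0014] tool y,z: [-0.105   0.0041] [169 164 154]
278 [ 0.5898  0.2227 -0.0021] tool y,z: [-0.0983  0.0038] [164 161 153]
280 [ 0.5877  0.227  -0.0017] tool y,z: [-0.0936  0.0039] [167 166 157]
282 [ 0.5854  0.232  -0.0012] tool y,z: [-0.0881  0.0041] [160 158 152]
284 [ 0.5825  0.2371 -0.0008] tool y,z: [-0.0823  0.0038] [155 152 147]
286 [0.5792 0.2442 0.0006] tool y,z: [-0.0745  0.004 ] [141 140 134]
288 [0.5529 0.2907 0.0579] tool y,z: [-0.021   0.0016] [91 87 85]
```

View pics/h5.png

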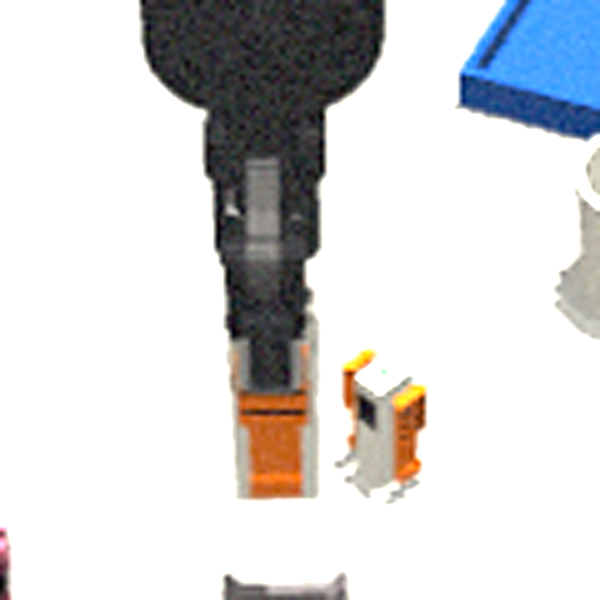

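Call:
apply_moves --pt "0 -15 -7 0 1" --pt "0 -40 -19 0 1" --pt "0 -67 -32 0 1" --pt "0 -94 -45 0 1" --pt "0 -121 -58 0 1" --pt "0 -148 -71 0 1" --pt "0 -175 -84 0 1" --pt "0 -202 -97 0 1" --pt "0 -229 -110 0 1" --pt "0 -256 -123 0 1" --pt "0 -283 -136 0 1" --pt "0 -310 -149 0 1"

```text
time: 6.03
position: [0.5477, -0.0364, 0.1839]
ee_rot: [2.399, 1.568, 2.868]
force: [1.4, -0.2, -1.1]
grip_width: 0.0325
```

Call:
apply_moves --pt "0 -27 -13 2 1" --pt "0 -54 -26 5 1" --pt "0 -81 -39 8 1" --pt "0 -108 -52 11 1" --pt "0 -135 -65 14 1" --pt "0 -155 -75 17 1" --pt "0 -165 -80 20 1" --pt "0 -171 -83 23 1" --pt "0 -171 -83 24 1" --pt "0 -171 -83 24 1" --pt "0 -171 -83 24 1" --pt "0 -171 -83 24 1"

```text
time: 7.03
position: [0.5518, -0.2243, 0.1849]
ee_rot: [2.405, 1.57, 2.456]
force: [-0.1, 0.3, -0.8]
grip_width: 0.0325
```

```bash
python3 st.py
python3 - <<'E'
from h import *
import pickle
fs=pickle.load(open("f0.pkl","rb"));t,s=fs["top"],fs["side"]
hsv=cv2.cvtColor(t["img"],cv2.COLOR_RGB2HSV)[215:242,372:396].astype(int)
m=(hsv[...,0]<18)&(hsv[...,1]>130)&(hsv[...,2]>90)
v,u=np.nonzero(m);print(len(u),u.mean()+372,v.mean()+215)
for z in(.04,.05,.06):print(z,ray(t,u.mean()+372,v.mean()+215,z).round(4))
# tray edges: fit lines to blue-mask rows/cols
H=cv2.cvtColor(t["img"],cv2.COLOR_RGB2HSV).astype(int)
B=((H[...,0]>105)&(H[...,0]<130)&(H[...,1]>120)&(H[...,2]>60))
B[:,:320]=0
L=[];Rr=[];T=[];D=[]
for r in range(203,260):
    c=np.nonzero(B[r])[0];L.append(ray(t,c[0]-.5,r,.022)[:2]);Rr.append(ray(t,c[-1]+.5,r,.022)[:2])
for c in range(335,427):
    r=np.nonzero(B[:,c])[0];T.append(ray(t,c,r[0]-.5,.022)[:2]);D.append(ray(t,c,r[-1]+.5,.022)[:2])
for n,P in zip("LRTD",(L,Rr,T,D)):
    vx,vy,x,y=cv2.fitLine(np.array(P,np.float32),cv2.DIST_HUBER,0,.01,.01).ravel();print(n,np.degrees(np.arctan2(vy,vx)).round(2),x,y)
E
```

```text
7.03 [ 0.5518 -0.2243  0.1849] F [-0.07  0.33 -0.75] M [-0.013 -0.049  0.015] 0.0325 yaw y 92.93 [[-0.0008, -0.0512, 0.9987], [0.0006, 0.9987, 0.0512], [-1.0, 0.0007, -0.0008]]
18 382.3333333333333 228.0
0.04 [ 0.554  -0.2264  0.04  ]
0.05 [ 0.5523 -0.2245  0.05  ]
0.06 [ 0.5507 -0.2226  0.06  ]
L 2.4 0.5213234 -0.075759105
R 2.81 0.55061334 -0.37553063
T -87.16 0.6519724 -0.21775651
D -87.12 0.45214912 -0.22236131
```

Call:
apply_moves --pt "10 0 0 0 1" --pt "22 0 0 0 1" --pt "34 0 0 0 1" --pt "42 0 0 0 1" --pt "45 0 0 0 1" --pt "45 0 0 0 1" --pt "45 0 0 0 1"

```text
time: 7.62
position: [0.5519, -0.2252, 0.1401]
ee_rot: [2.562, 1.57, 2.612]
force: [0.3, 0.3, -1.4]
grip_width: 0.0323
```

```bash
python3 st.py
python3 - <<'E'
from h import *
s=cam("side");st=manip.read_state();p=st["position"];print(p)
x0,y0=300,90
im=cv2.resize(s["img"][y0:y0+80,x0:x0+80],(600,600),interpolation=cv2.INTER_CUBIC)
cv2.imwrite("pics/h6.png",cv2.convertScaleAbs(im[:,:,::-1],alpha=1.6))
c,sn=np.cos(np.radians(2.75)),np.sin(np.radians(2.75))
def pr(n,q): print(n,((proj(s,q)+.5-[x0,y0])*7.5).round(0))
for a,b in((15,11),(15,-11),(-15,11),(-15,-11)):
    d=np.array([c*a-sn*b,sn*a+c*b,0])*1e-3
    pr(("logger bottom",a,b),np.array([p[0],p[1],p[2]-.0414])+d)
for a,b in((16.5,21),(16.5,-21),(-16.5,21),(-16.5,-21)):
    d=np.array([c*a-sn*b,sn*a+c*b,0])*1e-3
    pr(("mouth z.075",a,b),np.array([.5522,-.2249,.075])+d)
E
```

```text
7.62 [ 0.5519 -0.2252  0.1401] F [ 0.29  0.35 -1.41] M [-0.018  0.006  0.055] 0.0323 yaw y 92.84 [[-0.0005, -0.0496, 0.9988], [0.0003, 0.9988, 0.0496], [-1.0, 0.0003, -0.0004]]
[ 0.55222419 -0.22548827  0.14077146]
('logger bottom', 15, 11) [256. 355.]
('logger bottom', 15, -11) [276. 323.]
('logger bottom', -15, 11) [342. 376.]
('logger bottom', -15, -11) [361. 342.]
('mouth z.075', 16.5, 21) [236. 431.]
('mouth z.075', 16.5, -21) [274. 368.]
('mouth z.075', -16.5, 21) [330. 453.]
('mouth z.075', -16.5, -21) [365. 389.]
```

View pics/h6.png

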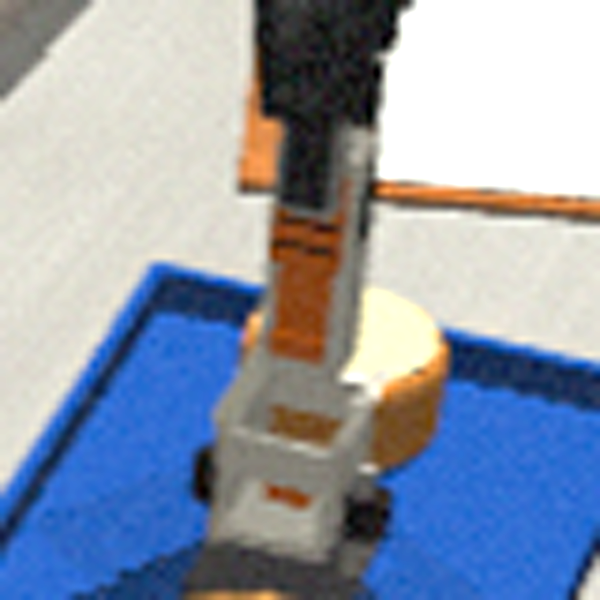

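Call:
apply_moves --pt "3 0 0 0 1" --pt "6 0 0 0 1" --pt "9 0 0 0 1" --pt "12 0 0 0 1" --pt "15 0 0 0 1" --pt "17 0 0 0 1" --pt "19 0 0 0 1" --pt "19 0 0 0 1"

```text
time: 8.33
position: [0.5516, -0.2251, 0.1207]
ee_rot: [2.538, 1.57, 2.587]
force: [-0.0, 0.7, -1.4]
grip_width: 0.0326
```

```bash
python3 st.py
```

```text
8.33 [ 0.5516 -0.2251  0.1207] F [-0.05  0.68 -1.41] M [ 0.014  0.031 -0.026] 0.0326 yaw y 92.84 [[-0.0009, -0.0495, 0.9988], [0.0006, 0.9988, 0.0495], [-1.0, 0.0006, -0.0009]]
```

Call:
apply_moves --pt "2 0 0 0 1" --pt "4 0 0 0 1" --pt "6 0 0 0 1" --pt "8 0 0 0 1" --pt "8 0 0 0 1"

```text
time: 8.75
position: [0.5516, -0.2251, 0.1128]
ee_rot: [2.549, 1.57, 2.599]
force: [-0.4, -0.4, -0.8]
grip_width: 0.0324
```

Call:
apply_moves --pt "2 0 0 0 1" --pt "4 0 0 0 1" --pt "6 0 0 0 1" --pt "6 0 0 0 1"

```text
time: 9.08
position: [0.5516, -0.2251, 0.1068]
ee_rot: [2.57, 1.57, 2.62]
force: [-0.3, -0.2, -0.9]
grip_width: 0.032
```

```bash
python3 st.py
```

```text
9.08 [ 0.5516 -0.2251  0.1068] F [-0.31 -0.23 -0.91] M [ 0.011 -0.008  0.035] 0.032 yaw y 92.84 [[-0.0009, -0.0495, 0.9988], [0.0005, 0.9988, 0.0495], [-1.0, 0.0006, -0.0009]]
```

Call:
apply_moves --pt "1.5 0 0 0 1" --pt "3 0 0 0 1" --pt "4.5 0 0 0 1" --pt "4.5 0 0 0 1"

```text
time: 9.42
position: [0.5517, -0.2251, 0.1025]
ee_rot: [2.553, 1.57, 2.603]
force: [-0.7, 0.1, -1.1]
grip_width: 0.0325
```

Call:
apply_moves --pt "1.5 0 0 0 1" --pt "3 0 0 0 1" --pt "4.5 0 0 0 1" --pt "4.5 0 0 0 1"

```text
time: 9.75
position: [0.5517, -0.2251, 0.098]
ee_rot: [2.612, 1.57, 2.662]
force: [0.3, 0.3, -1.8]
grip_width: 0.0324
```

Call:
apply_moves --pt "1.5 0 0 0 1" --pt "3 0 0 0 1" --pt "3 0 0 0 1" --pt "3 0 0 0 1"

```text
time: 10.08
position: [0.5518, -0.2252, 0.0953]
ee_rot: [2.596, 1.57, 2.646]
force: [0.7, 0.5, -1.3]
grip_width: 0.0325
```

Call:
apply_moves --pt "1 0 0 0 1" --pt "2 0 0 0 1" --pt "2 0 0 0 1" --pt "2 0 0 0 1"

```text
time: 10.42
position: [0.5519, -0.2252, 0.0933]
ee_rot: [2.613, 1.571, 2.663]
force: [-0.2, 0.3, -1.5]
grip_width: 0.0322
```

Call:
apply_moves --pt "1 0 0 0 1" --pt "2 0 0 0 1" --pt "2 0 0 0 1" --pt "2 0 0 0 1"

```text
time: 10.75
position: [0.5518, -0.2252, 0.0913]
ee_rot: [2.549, 1.571, 2.599]
force: [0.3, 0.1, -1.2]
grip_width: 0.0326
```

Call:
apply_moves --pt "1 0 0 0 1" --pt "2 0 0 0 1" --pt "2 0 0 0 1" --pt "2 0 0 0 1"

```text
time: 11.08
position: [0.5522, -0.2254, 0.0901]
ee_rot: [-0.5, 1.57, -0.451]
force: [-1.6, 1.1, 1.8]
grip_width: 0.0325
```

Call:
apply_moves --pt "1 0 0 0 1" --pt "2 0 0 0 1" --pt "2 0 0 0 1" --pt "2 0 0 0 1"

```text
time: 11.42
position: [0.5522, -0.2254, 0.0878]
ee_rot: [-0.584, 1.57, -0.534]
force: [-0.3, 0.0, 2.8]
grip_width: 0.0324
```

Call:
apply_moves --pt "1 0 0 0 1" --pt "2 0 0 0 1" --pt "2 0 0 0 1" --pt "2 0 0 0 1"

```text
time: 11.75
position: [0.5521, -0.2254, 0.0857]
ee_rot: [-0.521, 1.57, -0.471]
force: [-0.8, 0.7, 4.6]
grip_width: 0.0324
```

Call:
apply_moves --pt "1 0 0 0 1" --pt "2 0 0 0 1" --pt "2 0 0 0 1" --pt "2 0 0 0 1"

```text
time: 12.08
position: [0.5521, -0.2254, 0.0837]
ee_rot: [-0.568, 1.57, -0.518]
force: [-0.2, 0.5, 5.1]
grip_width: 0.0325
```

```bash
python3 st.py
```

```text
12.08 [ 0.5521 -0.2254  0.0837] F [-0.16  0.46  5.11] M [ 0.083  0.151 -0.024] 0.0325 yaw y 92.83 [[0.0005, -0.0495, 0.9988], [-0.0003, 0.9988, 0.0495], [-1.0, -0.0003, 0.0005]]
```

Call:
apply_moves --pt "0.5 0 0 0 1" --pt "1 0 0 0 1" --pt "1 0 0 0 1" --pt "1 0 0 0 1"

```text
time: 12.42
position: [0.5522, -0.2254, 0.0828]
ee_rot: [-0.559, 1.57, -0.509]
force: [-0.7, -0.1, 5.5]
grip_width: 0.0324
```

Call:
apply_moves --pt "0.5 0 0 0 1" --pt "1 0 0 0 1" --pt "1 0 0 0 1" --pt "1 0 0 0 1"

```text
time: 12.75
position: [0.5522, -0.2254, 0.0819]
ee_rot: [-0.507, 1.57, -0.458]
force: [-0.6, 0.6, 6.0]
grip_width: 0.0328
```

Call:
apply_moves --pt "0.5 0 0 0 1" --pt "0.5 0 0 0 1" --pt "0.5 0 0 0 1" --pt "0.5 0 0 0 1"

```text
time: 13.08
position: [0.5522, -0.2254, 0.0815]
ee_rot: [-0.495, 1.57, -0.445]
force: [0.0, 0.1, 6.1]
grip_width: 0.0324
```

Call:
apply_moves --pt "0.3 0 0 0 1" --pt "0.5 0 0 0 1" --pt "0.5 0 0 0 1" --pt "0.5 0 0 0 1"

```text
time: 13.42
position: [0.5522, -0.2254, 0.0811]
ee_rot: [-0.543, 1.57, -0.493]
force: [-0.5, 0.8, 5.5]
grip_width: 0.0324
```

Call:
apply_moves --pt "0.3 0 0 0 1" --pt "0.5 0 0 0 1" --pt "0.5 0 0 0 1" --pt "0.5 0 0 0 1"

```text
time: 13.75
position: [0.5522, -0.2254, 0.0806]
ee_rot: [-0.504, 1.57, -0.454]
force: [-1.4, 0.5, 6.6]
grip_width: 0.0318
```

Call:
apply_moves --pt "0.3 0 0 0 1" --pt "0.5 0 0 0 1" --pt "0.5 0 0 0 1" --pt "0.5 0 0 0 1"

```text
time: 14.08
position: [0.5523, -0.2255, 0.0803]
ee_rot: [-0.564, 1.57, -0.515]
force: [-0.4, 0.7, 6.9]
grip_width: 0.0326
```

Call:
apply_moves --pt "0.3 0 0 0 1" --pt "0.5 0 0 0 1" --pt "0.5 0 0 0 1" --pt "0.5 0 0 0 1"

```text
time: 14.42
position: [0.5524, -0.2255, 0.0802]
ee_rot: [-0.573, 1.57, -0.524]
force: [-1.4, 0.6, 8.5]
grip_width: 0.0325
```

Call:
apply_moves --pt "0.5 0 0 0 1" --pt "0.7 0 0 0 1" --pt "0.7 0 0 0 0.15" --pt "1.2 0 0 0 0.0" --pt "1.2 0 0 0 -0.2" --pt "1.2 0 0 0 -0.4" --pt "0 0 0 0 -0.5" --pt "0 0 0 0 -0.5" --pt "0 0 0 0 -0.5"

```text
time: 15.17
position: [0.5515, -0.225, 0.0782]
ee_rot: [2.506, 1.57, 2.556]
force: [0.0, 0.1, 0.2]
grip_width: 0.0638
```

```bash
python3 st.py
python3 - <<'E'
from h import *
s=cam("side")
x0,y0=300,90
im=cv2.resize(s["img"][y0:y0+80,x0:x0+80],(600,600),interpolation=cv2.INTER_CUBIC)
cv2.imwrite("pics/h7.png",cv2.convertScaleAbs(im[:,:,::-1],alpha=1.8))
E
```

```text
15.17 [ 0.5515 -0.225   0.0782] F [0.02 0.07 0.19] M [-0.002  0.021 -0.003] 0.0638 yaw y 92.84 [[-0.001, -0.0495, 0.9988], [0.0006, 0.9988, 0.0495], [-1.0, 0.0007, -0.0009]]
```

View pics/h7.png

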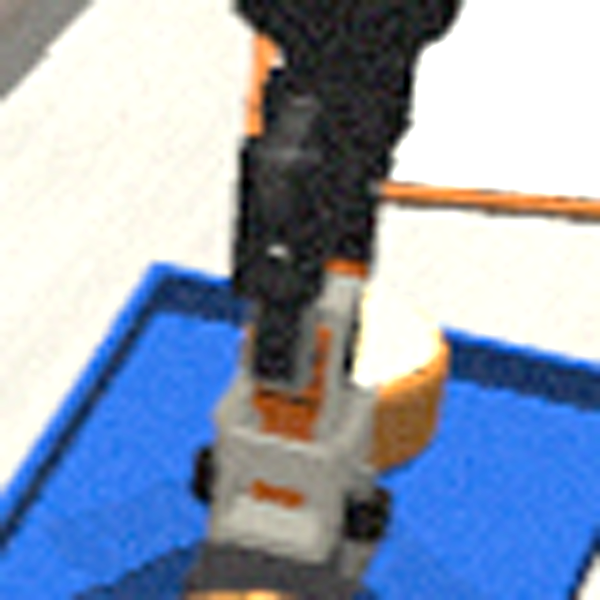

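Call:
apply_moves --pt "0 0 0 0 -1" --pt "0 0 0 0 -1" --pt "-5 0 0 0 -1" --pt "-15 0 0 0 -1" --pt "-30 0 0 0 -1" --pt "-50 0 0 0 -1" --pt "-75 0 0 0 -1" --pt "-100 0 0 0 -1" --pt "-125 0 0 0 -1" --pt "-140 0 0 0 -1" --pt "-140 0 0 0 -1"

```text
time: 16.13
position: [0.5543, -0.2266, 0.2254]
ee_rot: [-0.61, 1.56, -0.56]
force: [0.2, -0.9, 1.1]
grip_width: 0.0855
```

Call:
apply_moves --pt "0 0 -15 0 -1" --pt "0 20 -40 0 -1" --pt "0 45 -65 0 -1" --pt "0 75 -85 0 -1" --pt "0 105 -95 0 -1" --pt "0 135 -100 0 -1" --pt "0 165 -100 0 -1" --pt "0 190 -100 0 -1" --pt "0 200 -100 0 -1" --pt "0 200 -100 0 -1"

```text
time: 16.97
position: [0.4415, -0.0288, 0.2184]
ee_rot: [2.623, 1.57, 2.676]
force: [0.5, 0.7, -0.5]
grip_width: 0.0854
```

```bash
python3 st.py
python3 - <<'E'
from h import *
import pickle
s=cam("side");t=cam("top")
pickle.dump((s,t),open("f1.pkl","wb"))
im=cv2.resize(s["img"][85:195,265:405],(560,440),interpolation=cv2.INTER_CUBIC)
it=cv2.resize(t["img"][195:265,355:395],(240,420),interpolation=cv2.INTER_CUBIC)
W=np.zeros((440,800,3),np.uint8);W[:,:560]=im;W[:420,560:]=it
cv2.imwrite("pics/h8.png",cv2.convertScaleAbs(W[:,:,::-1],alpha=1.5))
c,sn=np.cos(np.radians(2.75)),np.sin(np.radians(2.75))
for h in(.0388+.0035,.0388+.010):
  for nm,a,b,z in(("top near corner +x",15,11,.084),("top near -x",-15,11,.084),("top far -x",-15,-11,.084),("hook top near +",9,21,.018),("hook top near -",-9,21,.018)):
    q=np.array([.5522+(c*a-sn*b)/1e3,-.2252+(sn*a+c*b)/1e3,h+z]);print(round(h,4),nm,((proj(s,q)+.5-[265,85])*4).round(1))
# other things vs before
fs=pickle.load(open("f0.pkl","rb"))
for n,f in(("side",s),("top",t)):
    d=cv2.absdiff(f["img"],fs[n]["img"]).max(2)
    for nm,p in(("cheese_a",(.533,-.125,.03)),("cheese_b",(.56,-.32,.03)),("cup",tuple(ray(fs["top"],296,241,.07)))):
        u,v=proj(f,p).astype(int);print(n,nm,(u,v),"median diff",np.median(d[v-8:v+9,u-8:u+9]),"max",np.percentile(d[v-8:v+9,u-8:u+9],98))
E
```

```text
16.97 [ 0.4415 -0.0288  0.2184] F [ 0.49  0.66 -0.48] M [ 0.018 -0.006 -0.044] 0.0854 yaw y 93.02 [[-0.0007, -0.0527, 0.9986], [0.0003, 0.9986, 0.0527], [-1.0, 0.0004, -0.0006]]
0.0423 top near corner +x [280.2 173.4]
0.0423 top near -x [326.4 184.1]
0.0423 top far -x [336.6 166.6]
0.0423 hook top near + [275.5 271.3]
0.0423 hook top near - [302.4 277.9]
0.0488 top near corner +x [281.1 164.5]
0.0488 top near -x [327.5 175.2]
0.0488 top far -x [337.7 157.7]
0.0488 hook top near + [276.4 262.9]
0.0488 hook top near - [303.4 269.5]
side cheese_a (np.int64(331), np.int64(181)) median diff 14.0 max 19.0
side cheese_b (np.int64(347), np.int64(139)) median diff 19.0 max 168.24
side cup (np.int64(320), np.int64(205)) median diff 10.0 max 42.92000000000007
top cheese_a (np.int64(345), np.int64(235)) median diff 93.0 max 117.24000000000001
top cheese_b (np.int64(414), np.int64(226)) median diff 12.0 max 17.0
top cup (np.int64(296), np.int64(241)) median diff 53.0 max 137.0
```

View pics/h8.png

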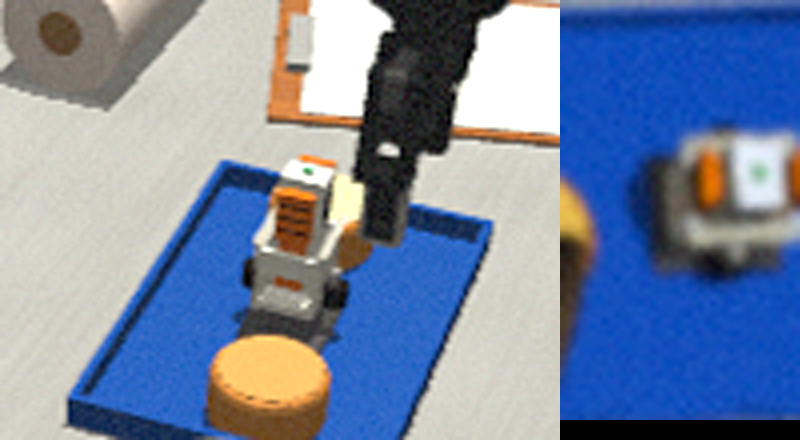

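Run:
```python
from h import *
import pickle
fs=pickle.load(open("f0.pkl","rb"));s,t=pickle.load(open("f1.pkl","rb"))
def dot(f,x0,y0,x1,y1):
    i=f["img"][y0:y1,x0:x1].astype(int);w=np.clip(i[...,1]-np.maximum(i[...,0],i[...,2])-8,0,None).astype(float)
    v,u=np.mgrid[y0:y1,x0:x1];return np.array([(w*u).sum()/w.sum(),(w*v).sum()/w.sum()]),w.sum()
def tri(ft,a,fsd,b):
    A=[];B=[]
    for f,(u,v) in((ft,a),(fsd,b)):
        d=ray(f,u,v,0)-f["eye"];d/=np.linalg.norm(d);P=np.eye(3)-np.outer(d,d);A.append(P);B.append(P@f["eye"])
    return np.linalg.lstsq(np.vstack(A),np.hstack(B),rcond=None)[0]
a,wa=dot(fs["top"],180,218,194,233);b,wb=dot(fs["side"],238,272,256,285);print(a,wa,b,wb,tri(fs["top"],a,fs["side"],b).round(4))
a,wa=dot(t,378,212,396,232);b,wb=dot(s,330,120,350,138);print(a,wa,b,wb,tri(t,a,s,b).round(4))
d=ray(s,*b,.126),ray(s,*b,.133),ray(t,*a,.126),ray(t,*a,.133);print(np.round(d,4))
# orange paddles top view
i=cv2.cvtColor(t["img"],cv2.COLOR_RGB2HSV)[210:240,370:400].astype(int);m=((i[...,0]<20)&(i[...,1]>140)&(i[...,2]>90)).astype(np.uint8)
k,l,st,ce=cv2.connectedComponentsWithStats(m)
P=[ray(t,*(ce[j]+[370,210]),.122) for j in range(1,k) if st[j,4]>5];print(np.round(P,4))
i=cv2.cvtColor(s["img"],cv2.COLOR_RGB2HSV)[120:170,325:352].astype(int);m=((i[...,0]<20)&(i[...,1]>140)&(i[...,2]>70)).astype(np.uint8)
k,l,st,ce=cv2.connectedComponentsWithStats(m)
for j in range(1,k):
    if st[j,4]>3: print(st[j].tolist(),(ce[j]+[325,120]).round(1))
```

```text
[185.9375 225.3125] 16.0 [246.1        278.62702703] 370.0 [0.5422 0.3097 0.1096]
[387.91304348 223.39130435] 23.0 [341.54054054 127.10810811] 111.0 [ 0.5522 -0.2249  0.1261]
[[ 0.5523 -0.2251  0.126 ]
 [ 0.5492 -0.2144  0.133 ]
 [ 0.5522 -0.2249  0.126 ]
 [ 0.5509 -0.2235  0.133 ]]
[[ 0.551  -0.2042  0.122 ]
 [ 0.5524 -0.2446  0.122 ]]
[15, 4, 9, 3, 12] [344.  124.8]
[8, 12, 11, 5, 42] [338. 134.]
[9, 17, 9, 12, 67] [338.  142.2]
[25, 22, 2, 10, 14] [350.5 146.6]
[9, 34, 6, 4, 12] [336.4 155.5]
[2, 49, 8, 1, 8] [330.5 169. ]
```

```bash
python3 -c "
from station import manip
print(manip.hand_in(), manip.read_state()['time'])"
```

```text
the job is handed in; nothing more can be done
the job is handed in; nothing more can be done
```

The climate logger is now latched upright in the white pocket on the blue tray, and I handed the job in at about 17 s of robot time.

I pinched both tabs, drew the logger straight up out of the dock, and lowered it into the pocket. I felt the plunger at a tool height of about 0.091 m and the hard floor at about 0.080 m. I then pressed a fraction of a millimetre more with the tabs still pinched, opened the fingers and moved clear. The largest vertical force I read was about 8.5 N; I took no reading during that last press and release.

**Last checks**
- **Latched:** the logger's top measured 0.126 m high in two camera views. That matches the latched height; unlatched it would be about 0.133 m.
- **Position and tabs:** its centre is within 1 mm of the pocket axis. The tabs have sprung out, and the hook shows in the pocket window.
- **Cheeses and cup:** none moved, as far as the cameras show. In the final pictures the arm hid part of the scene in each view, so each object was confirmed from only one of the two cameras.

**What disagreed**
- **Grip opening:** the gripper read 32 mm while pinching, not the expected 39 mm. The cameras showed the near paddle pinched in to its stop, and the logger came out freely.
- **Fingertip height:** the fingertips looked about 1 cm higher in the depth image than the reported tool position implied. It did not affect the job.

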